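# Lift the filter panel out of the nail-dust collector and hold it level

### The arm

A 6-joint arm with a two-finger parallel gripper is mounted at the origin on the work surface. World frame = base frame: x ahead of the robot, y to its left, z up, the work surface at z = 0. Lengths are in m, angles in rad, forces in N, time in s.
With the tool pointing down it reaches from about 0.325 to 0.875 m from the base axis. Payload 4.4 kg.
Tool frame: the origin (TCP) lies on the centre line of the jaws, within the pads' length; the fingertips stand 11 mm ahead of it and the grasp point (between the pads) lies 8 mm behind it (robot.tcp_to_tips is the distance from the TCP to the fingertips, in m); z points along the fingers, y is the line along which they close (so a half turn about z gives the same grasp; the last joint's range is limited). The gripper opens to 85 mm and grips with 20 to 120 N. Pads are 22 mm wide; open, the fingers measure 114 mm over their backs; the gripper's body (76 mm by 85 mm) begins 54 mm behind the grasp point. The pads swing forward as they close: fully open they stand 13 mm farther back than shut.
Start: joints at [1.012, 0.207, 1.542, -0, 1.393, -0.15], TCP at [0.228, 0.528, 0.242] pointing down, gripper open.
Joint ranges: [-2.73, 2.73], [-0.86, 2.22], [0.23, 2.46], [-1.11, 4.25], [0.08, 2.63], [-2.82, 2.82]. Speed limits (rad/s): [2.79, 2.79, 3.14, 3.14, 3.14, 3.14].

### API

Orientations are given as a 3x3 rotation matrix whose columns are the frame's x, y, z axes.
In Python, from station import robot gives the robot as it stands.
- The arm moves only by the tool apply_moves, never from a script. Its argument "motion" is one flat list of numbers, 5 for each row, row after row: the closure, from 0 (fully open) to 1 (shut), then the shift along the world's x, y, z in cm, then the turn about the world's z in degrees. A call has 1 to 8 rows; each row shifts and turns the commanded pose from where the row before left it; what a row does not reach is not made up. A row lasts 1/10 s, in which the tool goes at most 50 mm and 8.59 degrees, less where a joint would pass 70% of its speed; a pose out of reach is approached as far as the arm can. A call with a gripper value outside its range is refused whole. The fingers move at their own pace and stop on an object; "newtons" is the grip in N (left out, the last holds). Time passes only in rows, so rows that do not move let the fingers close. It gives the time, the measured TCP pose, the force, the opening and the grip force at its end, in the units of the state.
- robot.observe(): the state, without advancing time (a new reading comes with each control period).
- robot.get_image(name): name is "scene" or "top"; returns the picture (400x640x3 uint8, red, green, blue); there is no depth.
- robot.get_calibration(name): a dict with "fx", "fy", "cx", "cy" (pixels), "xyz" and "rotation" of the camera in the world. Camera axes: x right, y up, looking along -z (the intrinsics and any distortion apply to the point x, -y, -z); pixel columns grow to the right and rows downward; lengths in m; the calibration is good to about 2 mm. A picture is of the moment at which its call begins. get_calibration takes no time and is no camera call.
- robot.close_job(): hands the job in; it is judged then, once.
The state is a dict: "clock": time; "joint_pos": joint angles; "dq": joint speeds; "tau": joint torques, N m; "tool_pos": TCP position; "eef_rot": TCP orientation; "ft_force": force on the tool from outside, world axes, zero at the start; "ft_torque": the same for the moment, N m; "width": opening from 0.0 (shut) to 1.0 (fully open); "gripper_force": force on a finger pad.
Only numpy, scipy, OpenCV 4.12 (cv2) and the standard library are available. Lean on these libraries where they do the work, as an engineer would, in place of code of your own. Each camera call takes 0.05 s, during which the arm holds its last target. There are 200 camera calls.

### The job

Slide the latch on the dust collector fully back, away from the filter panel, while the panel still sits in its opening. Then take the panel by its bow handle, lift it straight up about 10 cm clear of the collector without tipping it, and finish while still holding it there, level and steady above the opening. Do not disturb the two polish bottles and the cream jar standing around it.

Things in the scene. Friction and masses are not known exactly. Their poses are not given: they have to be found in the camera images.
- collector: White table-top nail-dust collector, 270 mm (its x) by 370 mm (its y) by 72 mm high, fixed to the table. Origin at the centre of its underside, z up. In its top is a rectangular opening, 176 mm (x) by 226 mm (y), centred over the origin, 20 mm deep, in which the filter panel lies. The latch lies on the top at the middle of the +y end.
- latch (a joint): Position in m of the grey slide latch: 0 = fully closed, 0.025 = fully back against its stop. It moves along the collector's +y (away from the panel) to open. Closed, its 5 mm thick tongue overlaps the panel's edge by 12 mm and blocks lifting; from 0.016 on it is clear. It slides with about 2 N of friction and stays where it is left. It starts between 0 and 0.005.
- latch_tab (a point): Centre of the latch's upright thumb tab, moving with the latch; axes as the collector's. The tab is 34 mm (x) by 12 mm (y), 26 mm high: this point is 13 mm below the tab's top, 89 mm above the collector's underside and 12 mm above the tongue below it. On the panel's side of the tab the tongue runs on for 24 mm, and the panel's handle ends 76 mm (closed) from this point.
- filter_center (a point): Centre, half-way up, of the filter panel: a flat dark-steel slab 170 mm (its x) by 220 mm (its y) by 18 mm thick with bright pierced fan patterns on top, 0.25 to 0.5 kg, loose in the opening with 3 mm of play all round, axes as the collector's, z up. Lying in place this point is 61 mm above the collector's underside and the panel's top is 2 mm below the collector's top.
- filter_handle (a point): Centre of the grip bar of the panel's white bow handle, fixed on the panel 40 mm above filter_center, right over its centre of mass; axes as the panel's. The bar is 14 mm wide (x), 104 mm long (y) and 14 mm high; a post at each end (centred 46 mm from the middle) carries it, with 24 mm free height between the panel's top and the bar's underside.
- polish_a: Bystander: squat amber nail-polish bottle with black cap, 36 mm diameter, 74 mm tall. Origin at the centre of its underside.
- polish_b: Bystander: slimmer amber nail-polish bottle with black cap, 30 mm diameter, 82 mm tall. Origin at the centre of its underside.
- cream: Bystander: cream jar with white lid, 60 mm diameter, 55 mm tall. Origin at the centre of its underside. (Further off, a white curing lamp, 200 by 210 by 88 mm, is fixed to the table 0.36 to 0.56 m ahead of the robot and 0.53 to 0.62 m to its left.)

How it is judged:
On the way:
1. the latch is slid back while the panel still lies in its opening (value of joint latch above 0.018 m and z of filter_center in the frame of collector below 0.07 m), for 0.2 s.
At the end, for the whole second after the job is handed in: The latch is back (more than 16 of 25 mm); the panel hangs in the gripper alone, its underside 64 to 164 mm above the collector's top, its centre within 50 mm sideways of the opening's centre, tilted less than 0.12 rad (7 degrees), at rest (below 30 mm/s and 0.15 rad/s) (value of joint latch above 0.016 m and z of filter_center in the frame of collector between 0.145 and 0.245 m and horizontal distance between filter_center and collector below 0.05 m and angle between filter_center's own z axis and vertical below 0.12 rad and contact force between filter and the fingers above 1 N and contact force between filter and collector below 0.1 N and linear speed of filter below 0.03 m/s and angular speed of filter below 0.15 rad/s); the arm keeps its last pose, push and grip.
It fails at once if the panel is tipped by more than 0.35 rad (20 degrees) (angle between filter_center's own z axis and vertical above 0.35 rad).
It fails at once if a polish bottle or the cream jar is shifted or tipped over (more than 30 mm or 0.5 rad) (distance of any of polish_a, polish_b, cream from where it was at the start of the episode above 0.03 m or angle between any of polish_a, polish_b, cream's own z axis and vertical above 0.5 rad).
It also fails if it takes over 51 s, if anything falls off the work surface, if the arm or the gripper's body presses on something with over 40 N, if the wrist force passes 120 N, or if a joint passes its speed limit or range.

## Working session

There is one attempt and no reset: what is moved stays moved. The work goes in short steps, Python scripts to look and compute and a tool call to move; the robot and the scene stay as the last step left them, time stands still between calls to the robot, and variables do not carry over. Pictures are saved under pics/ and viewed, at most 10 in all, crops included, and the job is handed in when it is done.

Besides the shell and the picture viewer there is one more tool, called as name(argument=value, ...) on one line, values as JSON. apply_moves: Moves the arm, as the interface text tells. Its arguments: {"type":"object","properties":{"motion":{"type":"array"},"newtons":{"type":"number"}},"required":["motion"]}

```bash
mkdir -p pics; python3 - <<'E'
from station import robot
import cv2
for n in("scene","top"):
    cv2.imwrite(f"pics/{n}0.png",robot.get_image(n)[:,:,::-1]); print(n,robot.get_calibration(n))
print(robot.observe())
E
```

```text
scene {'fx': 495.96539751543565, 'fy': 495.96539751543565, 'cx': 315.97909363389965, 'cy': 192.824787905276, 'xyz': array([ 1.52433807, -0.20456819,  0.75747296]), 'rotation': array([[ 2.42675991e-01, -5.57490219e-01,  7.93922553e-01],
       [ 9.70107396e-01,  1.39403731e-01, -1.98640983e-01],
       [ 6.46389791e-05,  8.18395537e-01,  5.74655323e-01]])}
top {'fx': 429.03281769201567, 'fy': 429.03281769201567, 'cx': 314.99793232357496, 'cy': 193.07323498943967, 'xyz': array([0.53691918, 0.01190131, 1.01963723]), 'rotation': array([[-0.02323691,  0.99693683, -0.07467934],
       [-0.99903579, -0.02593918, -0.03542105],
       [-0.03724967,  0.07378425,  0.99657832]])}
{'clock': 0.1, 'joint_pos': array([ 1.01250853e+00,  2.07387736e-01,  1.54281818e+00, -1.68478665e-05,
        1.39351664e+00, -1.50515450e-01]), 'dq': array([-0.00034381, -0.00090505, -0.00303196,  0.00105018,  0.00045232,
       -0.0014102 ]), 'tau': array([-1.07724711e-03, -3.84095693e+01, -2.92549467e+01, -3.17097274e-04,
        4.92642430e-03,  1.54074428e-05]), 'tool_pos': array([0.22768969, 0.52726955, 0.24120843]), 'eef_rot': array([[-9.18007528e-01,  3.96561392e-01, -1.11421626e-03],
       [ 3.96562842e-01,  9.18005783e-01, -1.81528820e-03],
       [ 3.02983757e-04, -2.10830499e-03, -9.99997732e-01]]), 'ft_force': array([-0.34323304, -0.12417496,  0.8605331 ]), 'ft_torque': array([ 0.00865767, -0.08483977,  0.02024951]), 'gripper_force': 0.0, 'width': 0.9987477647036376}
```

View pics/scene0.png

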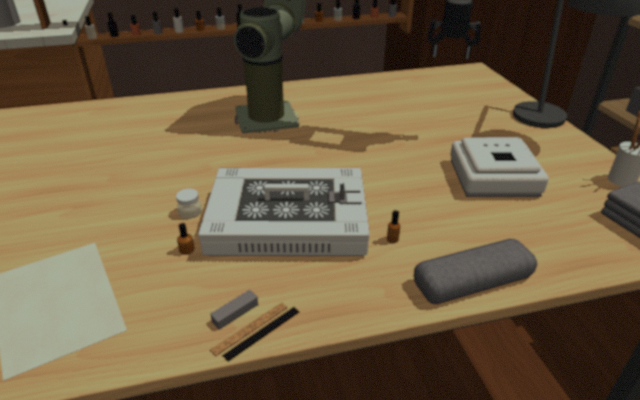

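View pics/top0.png

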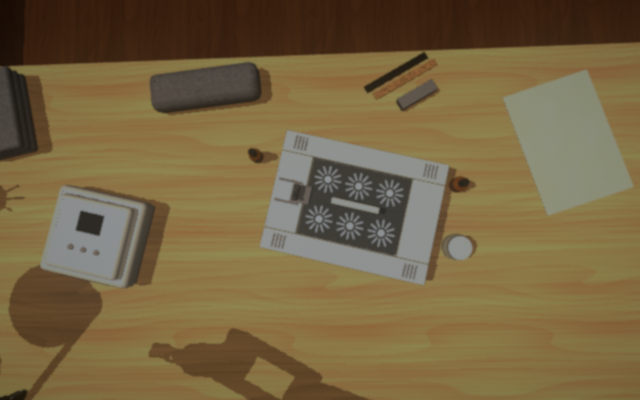

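The top view shows the collector at about (355,207), the latch at (298,190) and the handle at (357,206). The bottles are at (255,155) and (460,184), and the jar is at (459,246).

```bash
cat > h.py <<'E'
from station import robot
import cv2, numpy as np
def cast(n,uv,z):
    c=robot.get_calibration(n); uv=np.atleast_2d(uv).astype(float)
    d=np.c_[(uv[:,0]-c["cx"])/c["fx"],-(uv[:,1]-c["cy"])/c["fy"],-np.ones(len(uv))]@np.array(c["rotation"]).T
    o=np.array(c["xyz"]); return o+d*((z-o[2])/d[:,2])[:,None]
def proj(n,p):
    c=robot.get_calibration(n); q=(np.atleast_2d(p)-c["xyz"])@np.array(c["rotation"])
    return np.c_[c["cx"]+c["fx"]*q[:,0]/-q[:,2],c["cy"]-c["fy"]*q[:,1]/-q[:,2]]
E
python3 - <<'E'
from h import *
im=cv2.imread("pics/top0.png"); hsv=cv2.cvtColor(im,cv2.COLOR_BGR2HSV)
w=((hsv[...,1]<45)&(hsv[...,2]>100)).astype(np.uint8)
roi=np.zeros_like(w); roi[120:295,250:440+20]=1; w*=roi
cs,_=cv2.findContours(w,cv2.RETR_CCOMP,cv2.CHAIN_APPROX_NONE)
c=max(cs,key=cv2.contourArea); r=cv2.minAreaRect(c); b=cv2.boxPoints(r)
P=cast("top",b,.072); print(b,P[:,:2],P[:,:2].mean(0)); print(np.linalg.norm(np.diff(P,axis=0),axis=1))
# dark panel
d=(hsv[...,2]<95).astype(np.uint8)*roi; d=cv2.morphologyEx(d,cv2.MORPH_CLOSE,np.ones((9,9)));d=cv2.morphologyEx(d,cv2.MORPH_OPEN,np.ones((15,15)))
cs,_=cv2.findContours(d,cv2.RETR_EXTERNAL,cv2.CHAIN_APPROX_NONE)
c=max(cs,key=cv2.contourArea); b=cv2.boxPoints(cv2.minAreaRect(c)); P=cast("top",b,.070); print("panel",b,P[:,:2],P.mean(0),np.linalg.norm(np.diff(P,axis=0),axis=1))
# handle
m=((hsv[...,1]<45)&(hsv[...,2]>110)).astype(np.uint8)
n,l,s,ce=cv2.connectedComponentsWithStats(m)
for k in range(n):
    if abs(ce[k]-[357,206]).max()<20 and s[k,4]>60:
        c=np.argwhere(l==k)[:,::-1].astype(np.float32); b=cv2.boxPoints(cv2.minAreaRect(c)); P=cast("top",b,.108)
        print("handle",s[k],ce[k],cast("top",ce[k],.108),np.linalg.norm(np.diff(P,axis=0),axis=1),P[:,:2])
cv2.imwrite("pics/c1.png",cv2.resize(im[130:290,255:455],None,fx=4,fy=3.75 and 4,interpolation=cv2.INTER_CUBIC)[:600])
E
```

```text
[[259.10638 246.8994 ]
 [286.3501  128.01773]
 [450.73773 165.68987]
 [423.49402 284.57153]] [[ 0.49207506  0.17172734]
 [ 0.75615968  0.1065746 ]
 [ 0.66056784 -0.25465688]
 [ 0.40353826 -0.18443537]] [ 0.57808521 -0.04019758]
[0.27200287 0.37366561 0.26644937]
panel [[283.64017 230.96474]
 [300.6478  153.86348]
 [412.3591  178.50566]
 [395.35147 255.60692]] [[ 0.52584086  0.11701638]
 [ 0.6969238   0.07574829]
 [ 0.6347284  -0.17013313]
 [ 0.46671871 -0.12657571]] [ 0.58105294 -0.02598604  0.07      ] [0.17598985 0.2536256  0.17356412]
handle [  260   131   189   154 11783] [356.79130951 207.64126284] [[ 0.5719807  -0.04357382  0.108     ]] [0.2616697  0.35947034 0.25632716] [[ 0.49377865  0.16565567]
 [ 0.7478309   0.10297804]
 [ 0.65587052 -0.24453055]
 [ 0.4086053  -0.17697669]]
handle [331 198  48  15 287] [354.69337979 205.04878049] [[ 0.57758642 -0.03930692  0.108     ]] [0.01273514 0.10202288 0.01266045] [[ 0.58399464  0.01201567]
 [ 0.59634146  0.0088948 ]
 [ 0.57125855 -0.08999663]
 [ 0.55900655 -0.08680674]]
```

View pics/c1.png

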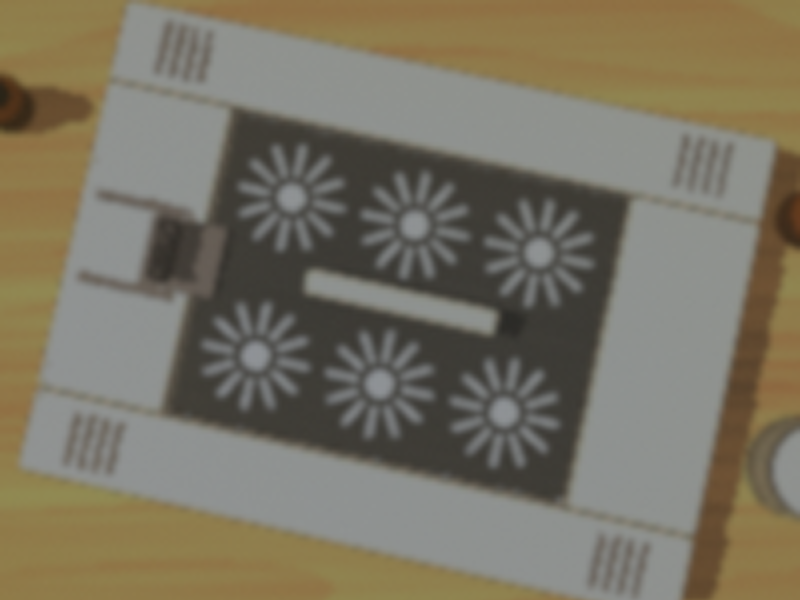

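The handle centre is at (0.578, -0.039) and its bar measures 102 mm long. The collector centre is (0.578, -0.040) and its yaw is about -14.3°. Both centres agree and the sizes match the given ones. I'll move above the gap between the handle and the tab.

apply_moves(motion=[1, 2.3, -3, 0, -5, 1, 2.3, -3, 0, -5, 1, 2.3, -3, 0, -5, 1, 2.3, -3, 0, -5, 1, 2.3, -3, 0, -5, 1, 2.3, -3, 0, -5, 1, 2.3, -3, 0, -5, 1, 2.3, -3, 0, -5])

```text
clock: 0.9
tool_pos: [0.4124, 0.2864, 0.2418]
eef_rot: [[-0.445, 0.895, -0.001], [0.895, 0.445, -0.0], [0.0, -0.001, -1.0]]
ft_force: [1.1, 0.0, -0.1]
width: 0.001
gripper_force: 0.0
```

apply_moves(motion=[1, 2.4, -3, 0, -5, 1, 2.4, -3, 0, -5, 1, 2.4, -3, 0, -5, 1, 2.4, -3, 0, -5, 1, 2.4, -3, 0, -5, 1, 2.4, -3, 0, -5, 1, 2.4, -3, 0, -5, 1, 2, -3, 0, -6])

```text
clock: 1.7
tool_pos: [0.6007, 0.0464, 0.2416]
eef_rot: [[0.252, 0.968, -0.001], [0.968, -0.252, 0.0], [-0.0, -0.001, -1.0]]
ft_force: [1.0, 0.0, 0.1]
width: 0.005
gripper_force: 0.0
```

apply_moves(motion=[1, 0, 0, 0, 0, 1, 0, 0, 0, 0, 1, 0, 0, 0, 0])

```text
clock: 2.0
tool_pos: [0.5992, 0.0487, 0.2417]
eef_rot: [[0.247, 0.969, -0.002], [0.969, -0.247, 0.001], [0.0, -0.002, -1.0]]
ft_force: [-0.4, -0.1, 0.2]
width: -0.001
gripper_force: 0.0
```

apply_moves(motion=[1, 0, 0, -4, 0, 1, 0, 0, -4, 0, 1, 0, 0, -3, 0, 1, 0, 0, -2, 0, 1, 0, 0, -1, 0, 1, 0, 0, -0.5, 0, 1, 0, 0, 0, 0, 1, 0, 0, 0, 0])

```text
clock: 2.8
tool_pos: [0.6011, 0.0481, 0.0988]
eef_rot: [[0.248, 0.969, 0.003], [0.969, -0.248, -0.0], [0.001, 0.003, -1.0]]
ft_force: [-0.4, -0.0, 0.2]
width: 0.005
gripper_force: 0.0
```

```bash
python3 - <<'E'
from h import *
s=robot.observe(); print(s["tool_pos"],s["ft_force"])
a=robot.get_image("top")[130:290,255:455,::-1]; b=robot.get_image("scene")[160:260,200:400,::-1]
cv2.imwrite("pics/c2.png",cv2.resize(np.vstack([a[20:120],b]),None,fx=3,fy=3,interpolation=cv2.INTER_CUBIC))
E
```

```text
[0.60111277 0.04810519 0.09883692] [-0.41768088 -0.03170399  0.1774435 ]
```

View pics/c2.png

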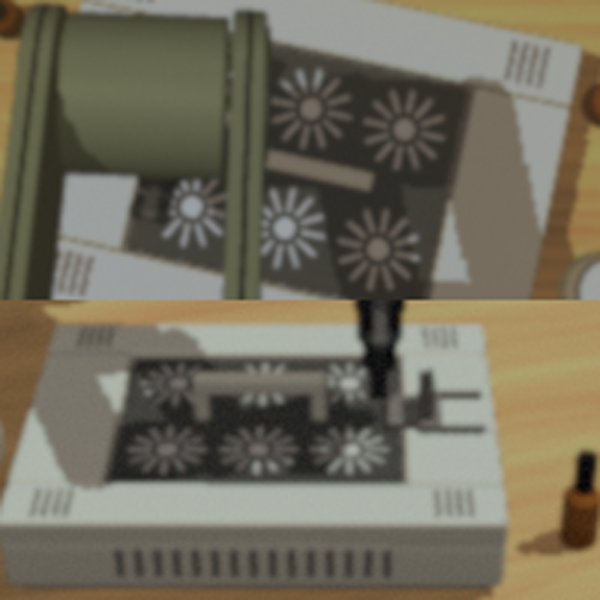

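The fingers stand at about (380,390) in the crop, between the handle end (325,395) and the tab (428,395). I'll push along the collector's +y.

apply_moves(motion=[1, 0.12, 0.48, 0, 0, 1, 0.12, 0.48, 0, 0, 1, 0.12, 0.48, 0, 0, 1, 0.12, 0.48, 0, 0, 1, 0.12, 0.48, 0, 0, 1, 0.12, 0.48, 0, 0, 1, 0.12, 0.48, 0, 0, 1, 0.12, 0.48, 0, 0])

```text
clock: 3.7
tool_pos: [0.6097, 0.0864, 0.0973]
eef_rot: [[0.248, 0.969, -0.0], [0.969, -0.248, -0.0], [-0.0, 0.0, -1.0]]
ft_force: [0.8, -2.9, 1.2]
width: 0.002
gripper_force: 1.1
```

apply_moves(motion=[1, 0.05, 0.2, 0, 0, 1, 0.05, 0.2, 0, 0])

```text
clock: 3.9
tool_pos: [0.6107, 0.0904, 0.0973]
eef_rot: [[0.248, 0.969, 0.0], [0.969, -0.248, -0.0], [-0.0, 0.0, -1.0]]
ft_force: [-0.9, -1.8, 0.6]
width: 0.0
gripper_force: 1.6
```

apply_moves(motion=[1, 0.02, 0.1, 0, 0, 1, 0.02, 0.1, 0, 0, 1, 0, 0, 0, 0])

```text
clock: 4.2
tool_pos: [0.6108, 0.0905, 0.0973]
eef_rot: [[0.248, 0.969, -0.001], [0.969, -0.248, -0.003], [-0.003, -0.0, -1.0]]
ft_force: [-1.8, -6.2, 2.5]
width: 0.002
gripper_force: 3.4
```

apply_moves(motion=[1, 0.02, 0.1, 0, 0, 1, 0, 0, 0, 0])

```text
clock: 4.4
tool_pos: [0.6108, 0.0905, 0.0973]
eef_rot: [[0.248, 0.969, -0.002], [0.969, -0.248, -0.005], [-0.005, -0.0, -1.0]]
ft_force: [-2.4, -8.9, 2.2]
width: -0.002
gripper_force: 4.6
```

The latch is at its stop: the force rises and the tool no longer advances. I'll back off, lift, and go over the handle.

apply_moves(motion=[1, -0.3, -1, 0, 0, 1, -0.2, -0.7, 0, 0, 1, 0, 0, 4, 0, 1, 0, 0, 4, 0, 0.2, -0.7, -3, 0, 0, 0.2, -0.8, -3, 0, 0, 0.2, -0.7, -3, 0, 0, 0.2, -0.5, -2, 0, 0])

```text
clock: 5.2
tool_pos: [0.5787, -0.0352, 0.1774]
eef_rot: [[0.249, 0.968, 0.001], [0.968, -0.249, 0.001], [0.001, 0.0, -1.0]]
ft_force: [0.2, 0.4, -0.3]
width: 0.681
gripper_force: 0.0
```

apply_moves(motion=[0.2, 0, 0, 0, 0, 0.2, 0, 0, 0, 0, 0.2, 0, 0, 0, 0, 0.2, 0, 0, 0, 0])

```text
clock: 5.6
tool_pos: [0.5794, -0.0327, 0.1772]
eef_rot: [[0.247, 0.969, 0.0], [0.969, -0.247, 0.0], [0.0, -0.0, -1.0]]
ft_force: [0.4, 0.3, -0.2]
width: 0.795
gripper_force: 0.0
```

```bash
python3 - <<'E'
from h import *
s=robot.observe(); print(s["tool_pos"],s["ft_force"],s["width"])
print((np.array([.5776,-.0393])-s["tool_pos"][:2])*100)
a=robot.get_image("scene")[150:260,195:395,::-1]
cv2.imwrite("pics/c3.png",cv2.resize(a,None,fx=4,fy=4,interpolation=cv2.INTER_CUBIC))
E
```

```text
[ 0.57942622 -0.03268247  0.17721246] [ 0.36211098  0.26338397 -0.20912282] 0.7952738154022378
[-0.18262162 -0.66175279]
```

View pics/c3.png

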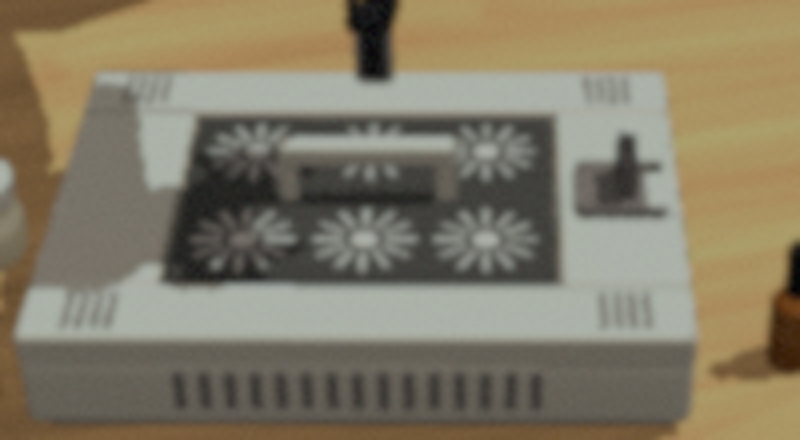

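The latch at (620,190) in the crop is fully clear of the panel, which still lies in its opening. I'll centre on the handle, descend and grip.

apply_moves(motion=[0.2, -0.2, -0.6, 0, 0, 0.2, 0, 0, -3, 0, 0.2, 0, 0, -2, 0, 0.2, 0, 0, -1.5, 0, 0.2, 0, 0, -1, 0, 0.2, 0, 0, -0.9, 0, 0.2, 0, 0, 0, 0, 0.2, 0, 0, 0, 0])

```text
clock: 6.45
tool_pos: [0.5777, -0.0398, 0.0938]
eef_rot: [[0.248, 0.969, 0.001], [0.969, -0.248, -0.0], [0.0, 0.001, -1.0]]
ft_force: [-0.5, 0.8, -0.1]
width: 0.799
gripper_force: 0.0
```

apply_moves(motion=[0.6, 0, 0, 0, 0, 0.7, 0, 0, 0, 0, 0.8, 0, 0, 0, 0, 1, 0, 0, 0, 0, 1, 0, 0, 0, 0, 1, 0, 0, 0, 0, 1, 0, 0, 0, 0, 1, 0, 0, 0, 0], newtons=60)

```text
clock: 7.25
tool_pos: [0.5778, -0.0399, 0.094]
eef_rot: [[0.248, 0.969, 0.001], [0.969, -0.248, -0.0], [0.0, 0.001, -1.0]]
ft_force: [-0.8, 0.1, 5.6]
width: 0.15
gripper_force: 59.7
```

apply_moves(motion=[1, 0, 0, 0.3, 0, 1, 0, 0, 0.5, 0, 1, 0, 0, 0.5, 0, 1, 0, 0, 0.7, 0, 1, 0, 0, 1, 0, 1, 0, 0, 1, 0, 1, 0, 0, 1, 0, 1, 0, 0, 1, 0])

```text
clock: 8.05
tool_pos: [0.5775, -0.0398, 0.1546]
eef_rot: [[0.248, 0.969, 0.001], [0.969, -0.248, -0.0], [0.0, 0.001, -1.0]]
ft_force: [0.0, 0.9, -4.6]
width: 0.154
gripper_force: 58.6
```

apply_moves(motion=[1, 0, 0, 1, 0, 1, 0, 0, 1, 0, 1, 0, 0, 1, 0, 1, 0, 0, 1, 0, 1, 0, 0, 1, 0, 1, 0, 0, 0.6, 0, 1, 0, 0, 0.4, 0, 1, 0, 0, 0, 0])

```text
clock: 8.85
tool_pos: [0.5776, -0.0398, 0.214]
eef_rot: [[0.248, 0.969, 0.001], [0.969, -0.248, -0.0], [0.0, 0.001, -1.0]]
ft_force: [0.2, -1.1, -4.6]
width: 0.149
gripper_force: 58.7
```

apply_moves(motion=[1, 0, 0, 0, 0, 1, 0, 0, 0, 0, 1, 0, 0, 0, 0, 1, 0, 0, 0, 0, 1, 0, 0, 0, 0, 1, 0, 0, 0, 0, 1, 0, 0, 0, 0, 1, 0, 0, 0, 0])

```text
clock: 9.65
tool_pos: [0.5773, -0.0397, 0.2133]
eef_rot: [[0.248, 0.969, 0.0], [0.969, -0.248, -0.0], [-0.0, 0.0, -1.0]]
ft_force: [0.5, -0.6, -3.5]
width: 0.151
gripper_force: 58.7
```

```bash
python3 - <<'E'
from h import *
s=robot.observe(); print(s["tool_pos"],s["ft_force"],s["ft_torque"],s["gripper_force"],s["width"],abs(s["dq"]).max())
a=robot.get_image("scene")[110:260,175:415,::-1]
cv2.imwrite("pics/c4.png",cv2.resize(a,None,fx=3,fy=3,interpolation=cv2.INTER_CUBIC))
E
```

```text
[ 0.57726143 -0.03974019  0.2132838 ] [ 0.51690009 -0.6310903  -3.54209337] [ 0.01069498  0.01276114 -0.00419803] 58.66581737995148 0.15132013884322035 0.0019790420832520956
```

View pics/c4.png

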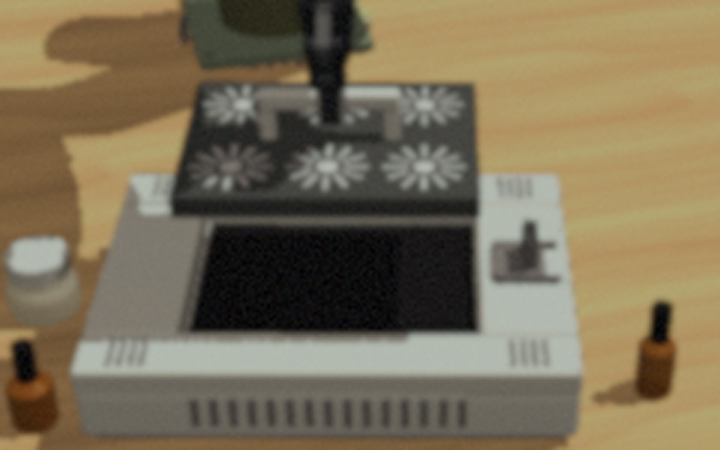

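The panel (325,150) hangs level above the open opening (335,280). The latch (525,255) is back, and the bottles and jar look untouched. The force of about 3.5 N fits the panel's weight.

```bash
python3 -c "
from station import robot
print(robot.close_job())"
```

```text
the job is handed in; nothing more can be done
None
```

I slid the latch back to its stop, lifted the panel about 12 cm (roughly 10 cm clear of the collector), and handed the job in with it held level above the opening and the bottles and jar apparently untouched; no verdict was returned.

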